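# Slide the practice amp out of its case bay onto its taped place

## Robot

A 7-joint arm with a two-finger parallel gripper is mounted at the origin on the work surface. World frame = base frame: x ahead of the robot, y to its left, z up, the work surface at z = 0. Lengths are in m, angles in rad, forces in N, time in s.
With the tool pointing down it reaches from about 0.425 to 0.925 m from the base axis. Payload 6.8 kg.
Tool frame: the origin (TCP) lies midway between the tips of the shut fingers; the grasp point (between the pads) lies arm.grip_point_offset behind it (arm.grip_point_offset is the distance from the TCP to the grasp point, in m); z points along the fingers, y is the line along which they close (so a half turn about z gives the same grasp; the last joint's range is limited). The gripper opens to 88 mm and grips with 3 to 60 N. Pads are 20 mm wide; open, the fingers measure 115 mm over their backs; the gripper's body (75 mm by 178 mm) begins 61 mm behind the grasp point.
Start: joints at [-1.34, 0.477, 0.022, 1.555, -0.011, 1.109, -0.083], TCP at [0.224, 0.637, 0.223] pointing down, gripper open.
Joint ranges: [-2.96, 2.96], [-0.34, 2.1], [-1.41, 1.46], [0.24, 2.44], [-1.37, 4.51], [0.17, 1.92], [-2.96, 2.96]. Speed limits (rad/s): [2.39, 2.39, 3.14, 3.14, 3.14, 3.14, 3.14].

## Interface

Orientations are given as a unit quaternion [x, y, z, w].
In Python, from bench import get_obs, capture, workorder, search_frame, arm gives the robot as it stands.
- The arm moves only by the tool servo_tool, never from a script. Its argument "deltas" is a list of rows, each an object with "fingers": the closure in counts, from 0 (fully open) to 255 (shut); "xyz": the shift along the world's x, y, z in cm, a list of three; "rot": the turn, a rotation vector about the world's x, y, z in rad, a list of three. A call has 1 to 8 rows; each row is the pose to reach, as a shift and turn from the pose commanded when the call began; what a row does not reach only later rows make up. A row lasts 1/10 s, in which the tool goes at most 50 mm and 8.59 degrees, less where a joint would pass 70% of its speed; a pose out of reach is approached as far as the arm can. A call with a gripper value outside its range is refused whole. The fingers move at their own pace and stop on an object; "newtons" is the grip in N (left out, the last holds). Time passes only in rows, so rows that repeat a pose let the fingers close. It gives the time, the measured TCP pose, the force, the opening and the grip force at its end, in the units of the state.
- get_obs(): the state, without advancing time (a new reading comes with each control period).
- capture(name): name is "scene" or "top" or "wrist"; returns a dict with "image" (384x512x3 uint8, red, green, blue), "fx", "fy", "cx", "cy" (pixels), "k1" (the pictures are not rectified: a ray, as slopes to the right and down, at radius r is drawn at 1 + k1 r^2 times it, then the intrinsics apply), "rvec" (rotation vector, rad) and "tvec" (3), from world to camera coordinates, as OpenCV has them; the wrist camera has in their place "tool_from_camera" (4x4, takes a point from camera to tool coordinates, whose origin is the TCP and whose axes are the flange's). Camera axes: x right, y down, z forward; pixel columns grow to the right and rows downward; lengths in m; the calibration is good to about 2 mm. A picture is of the moment at which its call begins: read the wrist's pose just before it. There is no depth.
- workorder.finish_job(): hands the job in; it is judged then, once.
Trained networks look in a picture, given as the dict that the camera call returned (one of the last four; its "shot" number tells which), for a name from the list of things; names that differ only in an ending like _2 or _b are one class to them, and where a whole thing is asked for, a point or a joint stands for the part that bears it (a point fixed in the world has none). Each returns a list of dicts, best first, with "conf" (0 to 1); they miss things now and then, are a little off and sometimes report something else, mostly with a low value. They report only what shows in the picture. A call takes as long as a camera call. They do not tell look-alikes from the thing itself.
- search_frame(label, picture): "xyz" ([x, y, z] in m, in world coordinates, good to about 4 mm: the middle of the surface that is visible of it).
The state is a dict: "t": time; "q": joint angles; "qd": joint speeds; "effort": joint torques, N m; "tool_pos": TCP position; "eef_rot": TCP orientation; "contact_force": force on the tool from outside, world axes, zero at the start; "moment": the same for the moment, N m; "grip_width": finger opening in m; "grasp_force": force on a finger pad.
Only numpy, scipy, OpenCV 4.12 (cv2) and the standard library are available. Lean on these libraries where they do the work, as an engineer would, in place of code of your own. Each camera call takes 0.05 s, during which the arm holds its last target. There are 200 camera calls.

## Task

The small practice amp (the wooden box with a carrying handle) is parked in one bay of the open-topped stage case. Slide the front panel of that bay fully aside along its track, past the other panel, and leave the other panel shut; then, without lifting or tipping the amp, slide it along the table out of the bay and sideways onto the empty taped rectangle on the open table, so that it stands wholly and squarely inside the tape. Let go of it and leave everything else on the table where it is.

Things in the scene. Friction and masses are not known exactly. Their poses are not given: they have to be found in the camera images.
- amp_handle (a point): Middle of the practice amp's carrying handle, 84 mm above the table, straight over the amp's centre. Steel bar along the amp's y, 12 x 12 mm section, underside 78 and top 90 mm above the table, 100 mm long on a 10 mm post at each end (80 mm clear). Axes as the amp: x out of its back (grey grille at -x), y along the bar, z up.
- amp_mid (a point): Centre of the amp with its handle, 45 mm above the table when it stands, 39 mm under amp_handle; same axes. Loose dark wooden box 100 (x) x 120 (y) mm, its top 50 mm above the table, on four slippery glides (about 0.25 friction), 0.56 to 0.98 kg. It starts in either bay, turned up to 0.16 rad, its bar roughly along y.
- case: Fixed plywood case, no lid, no floor: 172 (x) x 390 mm (y), walls 8 mm thick, 50 mm high. Origin: its centre, on the table; x away from the robot, y left; turned up to 0.08 rad. A divider at y=0 makes 2 bays 183 mm wide, 140 mm deep, centred at x=5, y=+97 (left) and -97 mm (right). Two sliding panels close the front, x=-87 to -67 mm; their tracks are flush: things slide over them freely.
- panel_left (a joint): Slide of the left bay's front panel (front track): 0 m = shut, 0.18 m = fully open, i.e. slid to the right (case -y) in front of the right panel. Starts at 0 to 0.02 m, moves with 1 to 3 N, stays where it is left. Panel 190 mm wide, 8 mm thick, 45 mm high.
- panel_right (a joint): The same for the right bay's panel (rear track): 0 m = shut, 0.18 m = fully open, i.e. slid to the left (case +y) behind the left panel.
- panel_left_tab (a point): Grip point on the left panel's aluminium tab, an upright plate 10 mm (x) x 24 mm (y) that stands up from the panel's top edge (45 mm above the table) to 91 mm above the table, near the panel's outer (left) end, at case y = +162 mm when shut. This point is on its axis, 73 mm above the table. It moves with the panel. Axes as the case's.
- panel_right_tab (a point): The same on the right panel, near its outer (right) end, at case y = -162 mm when shut.
- mark: The empty taped rectangle on the table, left or right of the middle, nearer the robot than the case: white tape 15 mm wide and flat, round a clear space of 120 (x) x 140 mm (y) for the amp. Origin at its centre on the table; axes as named, turned up to 0.2 rad; the amp's bar goes along its y.
- pedal: Loose grey metal pedal, 115 (x) x 66 (y) x 36 mm high with a foot switch and knobs to 48 mm, on the side where the mark is not; origin at the centre of its underside. Leave alone.
- splitter: Loose grey metal signal splitter box, 100 (x) x 75 (y) x 42 mm high, no handle, in the bay where the amp is not; origin at the centre of its underside. Leave alone.
- mug: Loose white mug, 80 mm across, 90 mm high, left of the case; origin at its underside. Leave alone.
- tape_roll: Loose roll of grey tape lying flat, 100 mm across, 48 mm high, left of the case; origin at its underside. Leave alone.
- screwdriver: Loose screwdriver lying at the left. Leave alone.
- mic: Loose hand microphone, 180 mm long, lying at the right. Leave alone.
- headphones: Loose headphones lying at the right of the case, about 160 x 165 mm. Leave alone.
Not all that is in view belongs to the job. Leave any orange or turquoise look-alike of the part that bears amp_handle alone.

How it is judged:
On the way:
1. the panel in front of the amp is slid aside (((y of amp_mid in the frame of case above 0 m and value of joint panel_left above 0.12 m) or (y of amp_mid in the frame of case below 0 m and value of joint panel_right above 0.12 m))), for 0.2 s.
At the end, for the whole second after the job is handed in: The amp stands level on the table inside the taped rectangle: its centre within 13 mm of the rectangle's centre along each of its axes, its sides within 0.17 rad of the tape. The panel of the amp's bay is slid open by more than 150 mm and the other panel is shut to within 30 mm (x of amp_mid in the frame of mark between -0.013 and 0.013 m and y of amp_mid in the frame of mark between -0.013 and 0.013 m and angle between the y axis of amp_mid and the y axis of mark, either way round below 0.17 rad and angle between amp_mid's own z axis and vertical below 0.05 rad and height (world z) of amp_mid below 0.05 m and ((value of joint panel_left above 0.15 m and value of joint panel_right below 0.03 m) or (value of joint panel_right above 0.15 m and value of joint panel_left below 0.03 m))); the robot touches nothing.
It fails at once if the amp is lifted more than 12 mm (height (world z) of amp_mid above 0.057 m).
It fails at once if the amp is tipped more than 0.2 rad (angle between amp_mid's own z axis and vertical above 0.2 rad).
It fails at once if another thing on the table is displaced by more than 20 mm (distance of any of splitter, pedal, mug, tape_roll, screwdriver, mic, headphones from where it was at the start of the episode above 0.02 m).
It also fails if it takes over 64 s, if anything falls off the work surface, if the arm or the gripper's body presses on something with over 40 N, if the wrist force passes 120 N, or if a joint passes its speed limit or range.

## Working session

There is one attempt and no reset: what is moved stays moved. The work goes in short steps, Python scripts to look and compute and a tool call to move; the robot and the scene stay as the last step left them, time stands still between calls to the robot, and variables do not carry over. Pictures are saved under pics/ and viewed, at most 10 in all, crops included, and the job is handed in when it is done.

Besides the shell and the picture viewer there is one more tool, called as a command line: name --argument value ..., lists and objects as JSON in quotes. servo_tool: Moves the arm, as the interface text tells. Its arguments: {"type":"object","properties":{"deltas":{"type":"array","items":{"type":"object","properties":{"fingers":{"type":"number"},"xyz":{"type":"array","items":{"type":"number"}},"rot":{"type":"array","items":{"type":"number"}}}}},"newtons":{"type":"number"}},"required":["deltas"]}

```bash
mkdir -p pics
cat > h.py <<'E'
import numpy as np, cv2
from bench import get_obs, capture, workorder, search_frame, arm
def ray(p,u,v):
    K=np.array([[p['fx'],0,p['cx']],[0,p['fy'],p['cy']],[0,0,1.]])
    n=cv2.undistortPoints(np.array([[[u,v]]],float),K,np.array([p['k1'],0,0,0,0.]))[0,0]
    R=cv2.Rodrigues(np.array(p['rvec'],float))[0]; t=np.array(p['tvec'],float).reshape(3)
    return -R.T@t, R.T@np.array([n[0],n[1],1])
def at(p,u,v,z):
    o,d=ray(p,u,v); return o+d*(z-o[2])/d[2]
def proj(p,X):
    K=np.array([[p['fx'],0,p['cx']],[0,p['fy'],p['cy']],[0,0,1.]])
    return cv2.projectPoints(np.array(X,float).reshape(-1,1,3),np.array(p['rvec'],float),np.array(p['tvec'],float),K,np.array([p['k1'],0,0,0,0.]))[0][:,0]
E
python3 - <<'E'
from h import *
print(arm.grip_point_offset)
ps={}
for c in('top','scene'):
    p=capture(c); np.save(f'pics/{c}.npy',p,allow_pickle=True)
    ps[c]=p['image']
    for l in('amp_handle','amp_mid','case','panel_left_tab','panel_right_tab','mark','pedal','splitter','mug','tape_roll','screwdriver','mic','headphones'):
        print(c,l,[(np.round(r['xyz'],3).tolist(),round(r['conf'],2),proj(p,r['xyz'])[0].astype(int).tolist()) for r in search_frame(l,p)[:3]])
    cv2.imwrite(f'pics/{c}0.png',cv2.resize(p['image'][:,:,::-1],(800,600)))
print(get_obs())
E
```

```text
0.0187
top amp_handle [([0.302, 0.156, 0.051], 0.97, [213, 237]), ([0.272, 0.358, 0.052], 0.94, [156, 245]), ([0.654, 0.099, 0.049], 0.76, [230, 141])]
top amp_mid [([0.3, 0.154, 0.052], 0.86, [214, 237]), ([0.654, 0.097, 0.05], 0.84, [230, 141]), ([0.434, -0.152, 0.047], 0.77, [299, 199])]
top case [([0.649, -0.001, 0.036], 0.95, [257, 143])]
top panel_left_tab [([0.572, 0.086, 0.046], 0.63, [233, 162])]
top panel_right_tab [([0.594, -0.103, 0.049], 0.58, [285, 156])]
top mark [([0.47, 0.316, 0.003], 0.77, [172, 192])]
top pedal [([0.467, -0.323, 0.037], 0.63, [346, 190])]
top splitter [([0.666, -0.091, 0.043], 0.78, [281, 138])]
top mug [([0.634, 0.515, 0.045], 0.65, [119, 147])]
top tape_roll [([0.628, 0.321, 0.044], 0.68, [170, 148]), ([0.42, 0.551, 0.021], 0.44, [109, 205]), ([0.468, -0.322, 0.038], 0.29, [345, 190])]
top screwdriver [([0.422, 0.551, 0.019], 0.48, [109, 205])]
top mic [([0.423, -0.529, 0.028], 0.64, [401, 202]), ([0.637, -0.523, 0.027], 0.57, [395, 146])]
top headphones [([0.635, -0.524, 0.023], 0.9, [395, 147])]
scene amp_handle [([0.317, 0.176, 0.054], 0.86, [
[... 1148 characters left out ...]

{'t': 1.4, 'q': array([-1.34012988,  0.4770137 ,  0.02240347,  1.55539635, -0.01148722,
        1.10929609, -0.08311479]), 'qd': array([ 0.00031295,  0.0004795 ,  0.00116479, -0.00111153,  0.00069595,
       -0.00111467, -0.00051899]), 'effort': array([-1.08600871e-04, -5.82732403e+01,  1.53298281e+00, -2.72930682e+01,
       -5.44147985e-02,  1.02498574e-02,  3.02187220e-05]), 'tool_pos': array([0.2243241 , 0.63665532, 0.22265633]), 'eef_rot': array([1.68590816e-01, 9.85686125e-01, 7.57121071e-06, 5.88130402e-07]), 'contact_force': array([-0.38378055,  0.48277901, -0.72935112]), 'moment': array([-0.0099347 , -0.04044365, -0.00715695]), 'grasp_force': 0.0, 'grip_width': 0.08762438568247077}
```

View pics/top0.png

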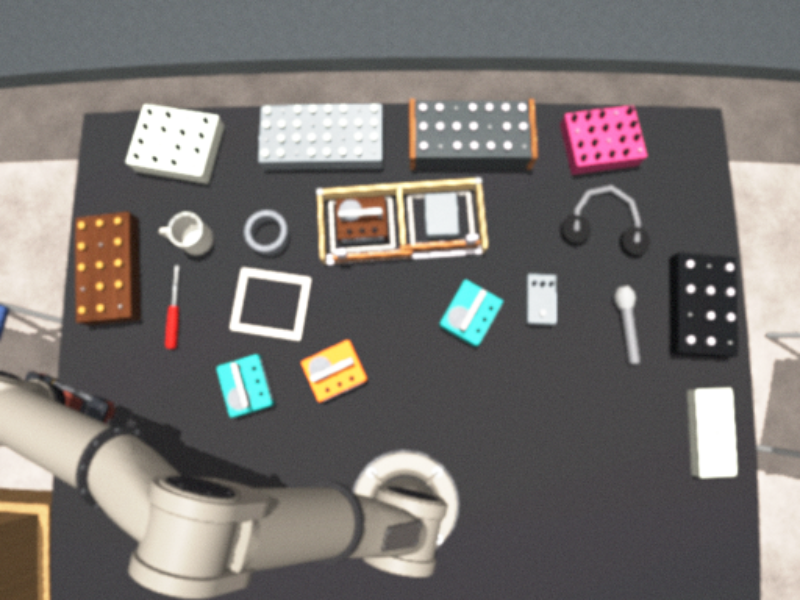

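View pics/scene0.png

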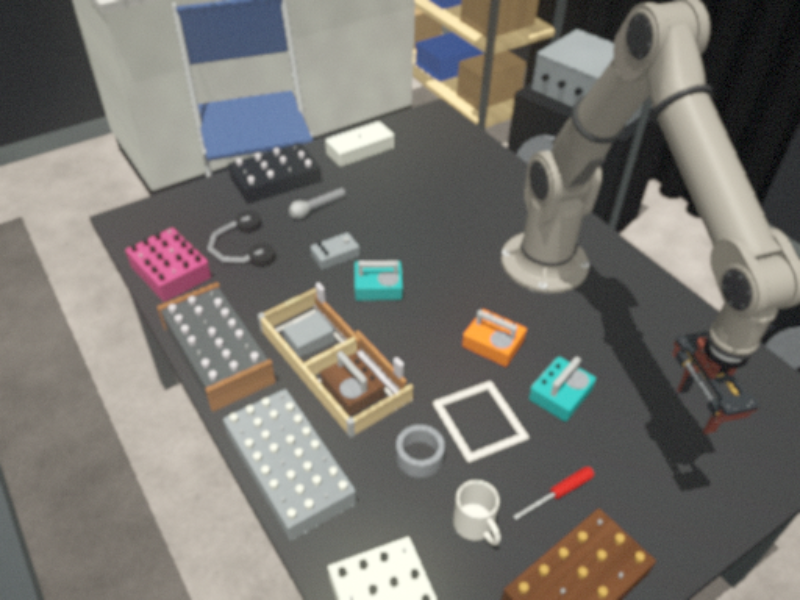

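The image shows four handled boxes (800x600 top picture). The brown wooden one in the left bay is at (360,220). The look-alikes are turquoise at (245,385) and (470,312), and orange at (335,370). I choose the brown one. The mark is at (270,303).

Run:
```python
from h import *
t=np.load('pics/top.npy',allow_pickle=True).item();s=np.load('pics/scene.npy',allow_pickle=True).item()
a=cv2.resize(t['image'][105:225,140:320,::-1],(792,528),interpolation=cv2.INTER_CUBIC)
cv2.imwrite('pics/crop_top.png',a)
b=cv2.resize(s['image'][175:285,155:275,::-1],(640,587),interpolation=cv2.INTER_CUBIC)
cv2.imwrite('pics/crop_scene.png',b)
```

```text
(no output)
```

View pics/crop_top.png

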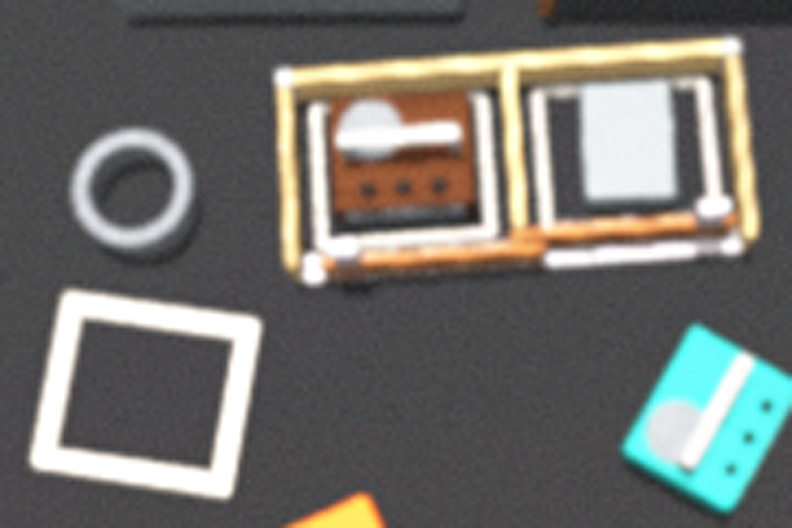

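View pics/crop_scene.png

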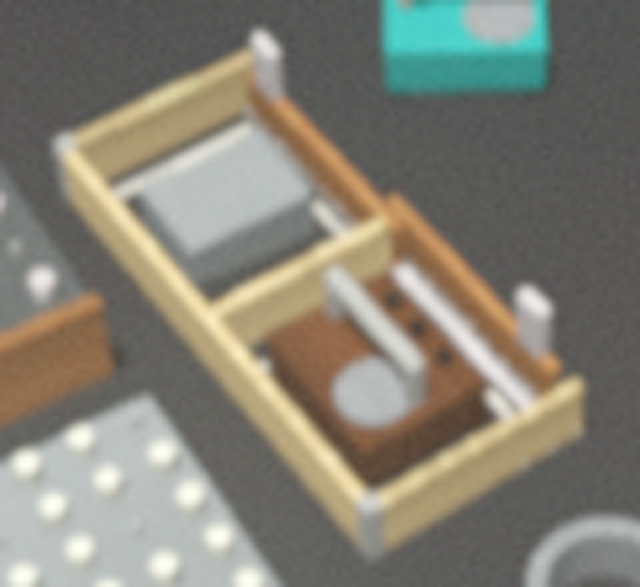

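The crops show the brown amp in the left bay at crop (400,150), with its bar from (345,138) to (460,132). The left panel is in front of it, with its tab top at (345,245). The splitter is in the right bay and the mark is at (147,393).

Run:
```python
from h import *
t=np.load('pics/top.npy',allow_pickle=True).item();s=np.load('pics/scene.npy',allow_pickle=True).item()
T=lambda u,v,z:at(t,140+u/4.4,105+v/4.4,z)
S=lambda u,v,z:at(s,155+u*120/640,175+v*110/587,z)
for n,f,u,v,z in [('BL',T,284,76,.05),('BR',T,734,46,.05),('BLs',S,372,500,.05),('BRs',S,65,145,.05),('tabL',T,345,243,.091),('tabLs',S,537,295,.091),('tabR',T,713,203,.091),('tabRs',S,266,38,.091),
 ('h1',T,345,140,.09),('h2',T,460,132,.09),('h1s',S,413,358,.09),('h2s',S,338,275,.09)]: print(n,np.round(f(u,v,z)[:2],3))
out=np.array([T(*p,0)[:2] for p in [(68,290),(262,320),(232,498),(32,468)]]);inn=np.array([T(*p,0)[:2] for p in [(83,318),(233,340),(208,468),(60,447)]])
for c in(out,inn):
    print(c.round(3).tolist(),c.mean(0).round(4)); d=(c[0]-c[1])+(c[3]-c[2]); print('yaw',np.arctan2(-d[0],d[1]))
q=get_obs()['eef_rot']; from scipy.spatial.transform import Rotation as R; print(R.from_quat(q).as_matrix().round(3))
```

```text
BL [0.728 0.196]
BR [ 0.752 -0.186]
BLs [0.725 0.2  ]
BRs [ 0.754 -0.177]
tabL [0.571 0.138]
tabLs [0.566 0.144]
tabR [ 0.603 -0.159]
tabRs [ 0.599 -0.159]
h1 [0.658 0.139]
h2 [0.664 0.045]
h1s [0.661 0.145]
h2s [0.667 0.059]
[[0.555, 0.386], [0.527, 0.217], [0.375, 0.24], [0.401, 0.411]] [0.4645 0.3137]
yaw -0.15522274005151757
[[0.53, 0.372], [0.51, 0.242], [0.4, 0.261], [0.419, 0.388]] [0.4648 0.3156]
yaw -0.14754990649051294
[[-0.943  0.332  0.   ]
 [ 0.332  0.943  0.   ]
 [ 0.     0.    -1.   ]]
```

servo_tool --deltas '[{"xyz": [2.5,-3.5,0],"rot": [0,0,-0.1],"fingers": 120},{"xyz": [5,-7,0],"rot": [0,0,-0.2],"fingers": 120},{"xyz": [7.5,-10.5,0],"rot": [0,0,-0.3],"fingers": 120},{"xyz": [10,-14,0],"rot": [0,0,-0.4],"fingers": 120},{"xyz": [12.5,-17.5,0],"rot": [0,0,-0.5],"fingers": 120},{"xyz": [15,-21,0],"rot": [0,0,-0.6],"fingers": 120},{"xyz": [17.5,-24.5,0],"rot": [0,0,-0.7],"fingers": 120},{"xyz": [20,-28,0],"rot": [0,0,-0.8],"fingers": 120}]' --newtons 25

```text
t: 2.2
tool_pos: [0.4252, 0.3552, 0.223]
eef_rot: [0.541, 0.841, 0.0, -0.0]
contact_force: [0.9, 0.3, -0.7]
grip_width: 0.0464
grasp_force: 0.0
```

servo_tool --deltas '[{"xyz": [2.5,-3.6,0],"rot": [0,0,-0.07],"fingers": 120},{"xyz": [5,-7.2,0],"rot": [0,0,-0.14],"fingers": 120},{"xyz": [7.5,-10.8,0],"rot": [0,0,-0.21],"fingers": 120},{"xyz": [10,-14.4,0],"rot": [0,0,-0.28],"fingers": 120},{"xyz": [12,-18,0],"rot": [0,0,-0.34],"fingers": 120},{"xyz": [14.5,-21.6,0],"rot": [0,0,-0.369],"fingers": 120},{"xyz": [14.5,-21.6,0],"rot": [0,0,-0.369],"fingers": 120}]'

```text
t: 2.9
tool_pos: [0.5723, 0.1336, 0.2233]
eef_rot: [0.688, 0.726, -0.0, 0.002]
contact_force: [0.8, -0.5, 0.2]
grip_width: 0.0466
grasp_force: 0.0
```

```bash
cat >> h.py <<'E'
from scipy.spatial.transform import Rotation as R
def wrist():
    o=get_obs(); p=capture('wrist')
    M=np.eye(4); M[:3,:3]=R.from_quat(o['eef_rot']).as_matrix(); M[:3,3]=o['tool_pos']
    W=np.linalg.inv(M@np.array(p['tool_from_camera'])); p['rvec']=cv2.Rodrigues(W[:3,:3])[0]; p['tvec']=W[:3,3]
    return o,p
def st():
    o=get_obs(); m=R.from_quat(o['eef_rot']).as_matrix()
    print('t',round(o['t'],2),'tcp',o['tool_pos'].round(4),'ty',round(np.arctan2(m[1,1],m[0,1]),3),'tilt',round(np.arccos(-m[2,2]),3),'F',o['contact_force'].round(1),'w',round(o['grip_width'],4),'g',o['grasp_force'],'q7',o['q'][6].round(2))
E
python3 - <<'E'
from h import *
st(); o,p=wrist(); np.save('pics/w1.npy',p,allow_pickle=True)
for l in('panel_left_tab','amp_handle'): print(l,[(np.round(r['xyz'],3).tolist(),round(r['conf'],2),proj(p,r['xyz'])[0].astype(int).tolist()) for r in search_frame(l,p)[:3]])
cv2.imwrite('pics/w1.png',cv2.resize(p['image'][:,:,::-1],(800,600)))
E
```

```text
t 2.9 tcp [0.5723 0.1336 0.2233] ty 0.053 tilt 0.004 F [ 0.8 -0.5  0.2] w 0.0466 g 0.0 q7 -0.12
panel_left_tab [([0.578, 0.096, 0.047], 0.57, [250, 202])]
amp_handle [([0.664, 0.113, 0.05], 0.86, [324, 192]), ([0.33, 0.159, 0.049], 0.82, [30, 138]), ([0.502, -0.143, 0.047], 0.64, [189, 355])]
```

View pics/w1.png

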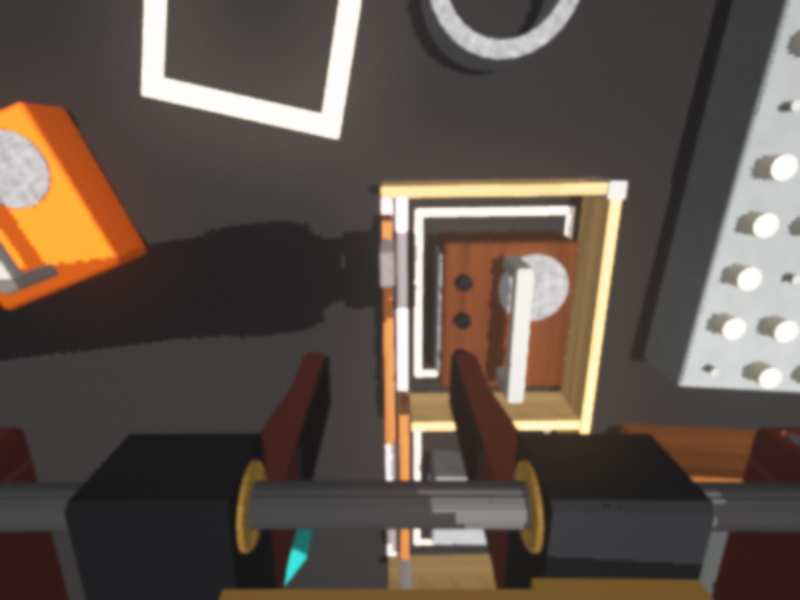

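Run:
```python
from h import *
p=np.load('pics/w1.npy',allow_pickle=True).item(); f=512/800
for n,u,v,z in[('tab top',388,257,.091),('tab top hi',388,243,.091),('tab lo',388,285,.091),('h1',522,260,.09),('h2',514,400,.09),('BL',618,189,.05),('mid front corner',388,189,.05),('mark outer',340,138,0),('mark outer2',145,95,0)]: print(n,at(p,u*f,v*f,z).round(4))
print(np.array(p['tool_from_camera']).round(3))
```

```text
tab top [0.5716 0.1517 0.091 ]
tab top hi [0.5711 0.1608 0.091 ]
tab lo [0.5725 0.1329 0.091 ]
h1 [0.6583 0.154  0.09  ]
h2 [0.6669 0.0519 0.09  ]
BL [0.7301 0.1991 0.05  ]
mid front corner [0.5695 0.191  0.05  ]
mark outer [0.5303 0.2236 0.    ]
mark outer2 [0.383  0.2458 0.    ]
[[ 0.    -0.952 -0.305  0.084]
 [ 1.     0.    -0.     0.001]
 [ 0.    -0.305  0.952 -0.162]
 [ 0.     0.     0.     1.   ]]
```

servo_tool --deltas '[{"xyz": [0.1,0.2,-4],"fingers": 120},{"xyz": [0.1,0.2,-8],"fingers": 120},{"xyz": [0.1,0.2,-12],"fingers": 120},{"xyz": [0.1,0.2,-15],"fingers": 120},{"xyz": [0.1,0.2,-16.5],"fingers": 120},{"xyz": [0.1,0.2,-16.5],"fingers": 255},{"xyz": [0.1,0.2,-16.5],"fingers": 255},{"xyz": [0.1,0.2,-16.5],"fingers": 255}]' --newtons 20

```text
invalid input at $.deltas[0]: expected keys fingers, xyz, rot
```

servo_tool --deltas '[{"xyz": [0.1,0.2,-4],"rot": [0,0,0],"fingers": 120},{"xyz": [0.1,0.2,-8],"rot": [0,0,0],"fingers": 120},{"xyz": [0.1,0.2,-12],"rot": [0,0,0],"fingers": 120},{"xyz": [0.1,0.2,-15],"rot": [0,0,0],"fingers": 120},{"xyz": [0.1,0.2,-16.5],"rot": [0,0,0],"fingers": 120},{"xyz": [0.1,0.2,-16.5],"rot": [0,0,0],"fingers": 255},{"xyz": [0.1,0.2,-16.5],"rot": [0,0,0],"fingers": 255},{"xyz": [0.1,0.2,-16.5],"rot": [0,0,0],"fingers": 255}]' --newtons 20

```text
t: 3.85
tool_pos: [0.5716, 0.1433, 0.0594]
eef_rot: [0.684, 0.729, 0.001, 0.001]
contact_force: [-0.3, 0.5, 1.1]
grip_width: 0.0259
grasp_force: 0.0
```

servo_tool --deltas '[{"xyz": [0,0,0],"rot": [0,0,0],"fingers": 255},{"xyz": [0,0,0],"rot": [0,0,0],"fingers": 255},{"xyz": [0,0,0],"rot": [0,0,0],"fingers": 255}]'

```text
t: 4.15
tool_pos: [0.5704, 0.1429, 0.0587]
eef_rot: [0.684, 0.729, 0.0, -0.0]
contact_force: [-2.2, -1.1, 5.5]
grip_width: 0.0098
grasp_force: 20.0
```

Gripping the tab at 9.8 mm. Now sliding the panel.

servo_tool --deltas '[{"xyz": [0.1,-2,0],"rot": [0,0,0],"fingers": 255},{"xyz": [0.25,-4.5,0],"rot": [0,0,0],"fingers": 255},{"xyz": [0.45,-7,0],"rot": [0,0,0],"fingers": 255},{"xyz": [0.6,-9.5,0],"rot": [0,0,0],"fingers": 255},{"xyz": [0.75,-12,0],"rot": [0,0,0],"fingers": 255},{"xyz": [0.9,-14,0],"rot": [0,0,0],"fingers": 255},{"xyz": [1.0,-15.8,0],"rot": [0,0,0],"fingers": 255},{"xyz": [1.05,-16.3,0],"rot": [0,0,0],"fingers": 255}]'

```text
t: 4.95
tool_pos: [0.5811, -0.0196, 0.0587]
eef_rot: [0.685, 0.729, 0.001, -0.001]
contact_force: [-3.9, 11.8, 9.7]
grip_width: 0.0099
grasp_force: 20.0
```

servo_tool --deltas '[{"xyz": [0,0,0],"rot": [0,0,0],"fingers": 255}]'

```text
t: 5.05
tool_pos: [0.5811, -0.0195, 0.0587]
eef_rot: [0.684, 0.729, 0.001, -0.0]
contact_force: [-2.5, 2.3, 7.0]
grip_width: 0.0099
grasp_force: 20.0
```

servo_tool --deltas '[{"xyz": [0,0,0],"rot": [0,0,0],"fingers": 120},{"xyz": [0,0,0],"rot": [0,0,0],"fingers": 120},{"xyz": [0,0,4],"rot": [0,0,0],"fingers": 120},{"xyz": [1,1.5,8],"rot": [0,0,0],"fingers": 120},{"xyz": [4,5,10],"rot": [0,0,0],"fingers": 120},{"xyz": [6,8,10],"rot": [0,0,0],"fingers": 120},{"xyz": [8,12,10],"rot": [0,0,0.01],"fingers": 120},{"xyz": [8,12,10],"rot": [0,0,0.01],"fingers": 120}]'

```text
t: 5.85
tool_pos: [0.6624, 0.1082, 0.1571]
eef_rot: [0.677, 0.736, 0.002, -0.001]
contact_force: [-0.5, -0.2, -0.7]
grip_width: 0.0465
grasp_force: 0.0
```

Run:
```python
from h import *
st(); o,p=wrist(); np.save('pics/w2.npy',p,allow_pickle=True)
for l in('amp_handle','panel_left_tab'): print(l,[(np.round(r['xyz'],3).tolist(),round(r['conf'],2)) for r in search_frame(l,p)[:3]])
cv2.imwrite('pics/w2.png',cv2.resize(p['image'][:,:,::-1],(800,600)))
```

```text
t 5.85 tcp [0.6624 0.1082 0.1571] ty 0.082 tilt 0.004 F [-0.5 -0.2 -0.7] w 0.0465 g 0.0 q7 0.04
amp_handle [([0.442, -0.117, 0.051], 0.96), ([0.661, 0.11, 0.051], 0.57)]
panel_left_tab [([0.58, 0.005, 0.026], 0.56)]
```

View pics/w2.png

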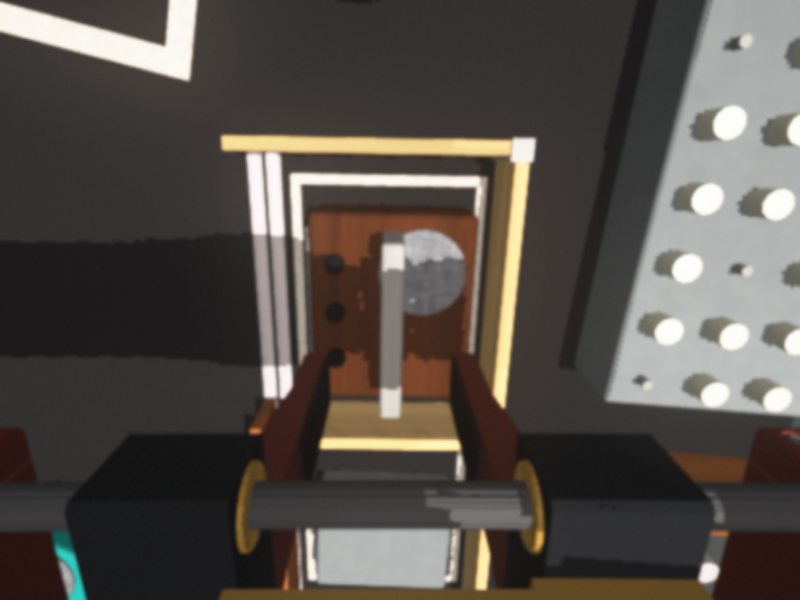

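The picture shows the panel is clear of the bay. The amp's bar runs from (392,245) to (390,418), between the fingers, and the mark is at the upper left.

Run:
```python
from h import *
p=np.load('pics/w2.npy',allow_pickle=True).item(); f=512/800
for n,u,v,z in[('h1',393,245,.09),('h2',390,418,.09),('BL',524,150,.05),('mark o',189,80,0),('mark i',165,45,0)]: print(n,at(p,u*f,v*f,z).round(4))
```

```text
h1 [0.6618 0.1477 0.09  ]
h2 [0.6685 0.0497 0.09  ]
BL [0.7301 0.1984 0.05  ]
mark o [0.5289 0.2231 0.    ]
mark i [0.5156 0.2413 0.    ]
```

servo_tool --deltas '[{"xyz": [0.4,0,-3],"rot": [0,0,0],"fingers": 120},{"xyz": [0.4,0,-6],"rot": [0,0,0],"fingers": 120},{"xyz": [0.4,0,-8.2],"rot": [0,0,0],"fingers": 120},{"xyz": [0.4,0,-9.2],"rot": [0,0,0],"fingers": 120},{"xyz": [0.4,0,-9.2],"rot": [0,0,0],"fingers": 255},{"xyz": [0.4,0,-9.2],"rot": [0,0,0],"fingers": 255},{"xyz": [0.4,0,-9.2],"rot": [0,0,0],"fingers": 255},{"xyz": [0.4,0,-9.2],"rot": [0,0,0],"fingers": 255}]' --newtons 30

```text
t: 6.8
tool_pos: [0.6656, 0.0997, 0.067]
eef_rot: [0.681, 0.732, 0.001, 0.001]
contact_force: [-0.4, -0.0, -0.4]
grip_width: 0.0177
grasp_force: 0.0
```

servo_tool --deltas '[{"xyz": [0,0,0],"rot": [0,0,0],"fingers": 255},{"xyz": [0,0,0],"rot": [0,0,0],"fingers": 255}]'

```text
t: 7.0
tool_pos: [0.6649, 0.0997, 0.0666]
eef_rot: [0.681, 0.732, 0.0, -0.0]
contact_force: [-3.1, 0.2, 5.4]
grip_width: 0.0119
grasp_force: 30.0
```

Gripped at 11.9 mm. Pulling straight out along case -x.

servo_tool --deltas '[{"xyz": [-1.2,-0.1,0],"rot": [0,0,0],"fingers": 255},{"xyz": [-3.5,-0.2,0],"rot": [0,0,0],"fingers": 255},{"xyz": [-6,-0.4,0],"rot": [0,0,0],"fingers": 255},{"xyz": [-8.5,-0.5,0],"rot": [0,0,0],"fingers": 255},{"xyz": [-11,-0.7,0],"rot": [0,0,0],"fingers": 255},{"xyz": [-13.5,-0.8,0],"rot": [0,0,0],"fingers": 255},{"xyz": [-15.5,-0.9,0],"rot": [0,0,0],"fingers": 255},{"xyz": [-17,-1,0],"rot": [0,0,0],"fingers": 255}]'

```text
t: 7.8
tool_pos: [0.4956, 0.09, 0.0665]
eef_rot: [0.681, 0.732, 0.002, 0.001]
contact_force: [2.3, -0.1, -0.4]
grip_width: 0.0118
grasp_force: 30.0
```

Run:
```python
from h import *
st(); o,p=wrist(); np.save('pics/w3.npy',p,allow_pickle=True)
for l in('amp_handle','mark'): print(l,[(np.round(r['xyz'],3).tolist(),round(r['conf'],2)) for r in search_frame(l,p)[:3]])
cv2.imwrite('pics/w3.png',cv2.resize(p['image'][:,:,::-1],(800,600)))
```

```text
t 7.8 tcp [0.4956 0.09   0.0665] ty 0.073 tilt 0.004 F [ 2.3 -0.1 -0.4] w 0.0118 g 29.990540742874146 q7 0.02
amp_handle [([0.353, 0.154, 0.037], 0.76)]
mark [([0.511, 0.232, -0.001], 0.68)]
```

View pics/w3.png

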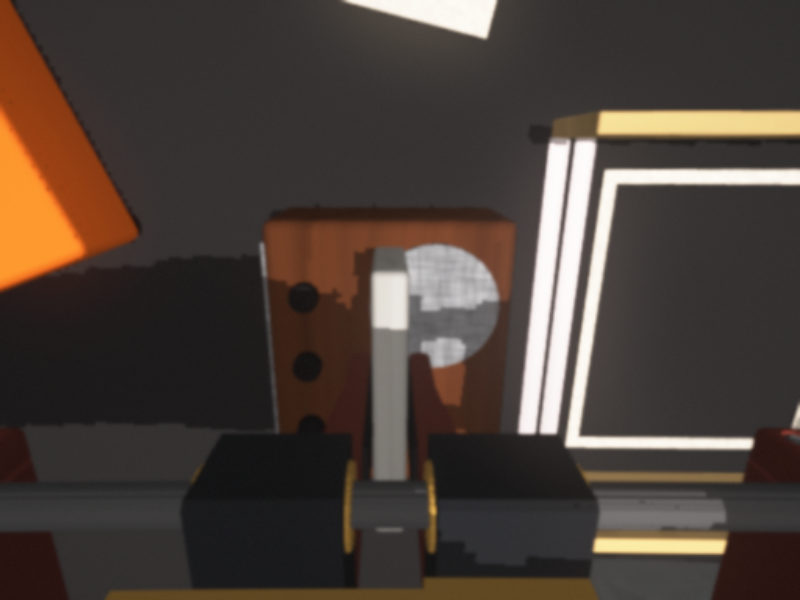

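The amp is clear of the case. The bar's near end is at (390,270) and the amp's top edge runs from (266,222) to (515,222). The mark's corner is at (488,38).

Run:
```python
from h import *
p=np.load('pics/w3.npy',allow_pickle=True).item(); f=512/800
for n,u,v,z in[('bar end',390,270,.09),('amp1',266,222,.05),('amp2',514,222,.05),('mark o',488,38,0)]: print(n,at(p,u*f,v*f,z).round(4))
```

```text
bar end [0.4929 0.1392 0.09  ]
amp1 [0.4453 0.1445 0.05  ]
amp2 [0.5396 0.1514 0.05  ]
mark o [ 0.5298  0.223  -0.    ]
```

servo_tool --deltas '[{"xyz": [-0.3,1.5,0],"rot": [0,0,-0.02],"fingers": 255},{"xyz": [-0.7,4.5,0],"rot": [0,0,-0.05],"fingers": 255},{"xyz": [-1,8,0],"rot": [0,0,-0.09],"fingers": 255},{"xyz": [-1.4,11.5,0],"rot": [0,0,-0.13],"fingers": 255},{"xyz": [-1.8,15,0],"rot": [0,0,-0.16],"fingers": 255},{"xyz": [-2.1,18.5,0],"rot": [0,0,-0.19],"fingers": 255},{"xyz": [-2.4,21.5,0],"rot": [0,0,-0.215],"fingers": 255},{"xyz": [-2.5,22.9,0],"rot": [0,0,-0.225],"fingers": 255}]'

```text
t: 8.75
tool_pos: [0.4703, 0.3212, 0.0665]
eef_rot: [0.758, 0.652, 0.001, 0.0]
contact_force: [-1.0, -7.2, 8.8]
grip_width: 0.0115
grasp_force: 30.0
```

servo_tool --deltas '[{"xyz": [0,0,0],"rot": [0,0,0],"fingers": 255},{"xyz": [0,0,0],"rot": [0,0,0],"fingers": 255}]'

```text
t: 8.95
tool_pos: [0.4704, 0.3214, 0.0666]
eef_rot: [0.758, 0.652, 0.002, -0.001]
contact_force: [0.0, 5.1, 5.7]
grip_width: 0.0116
grasp_force: 30.0
```

Run:
```python
from h import *
st(); o,p=wrist(); np.save('pics/w4.npy',p,allow_pickle=True)
cv2.imwrite('pics/w4.png',cv2.resize(p['image'][:,:,::-1],(800,600)))
```

```text
t 8.95 tcp [0.4704 0.3214 0.0666] ty -0.15 tilt 0.004 F [0.  5.1 5.7] w 0.0116 g 29.99265879392624 q7 -0.56
```

View pics/w4.png

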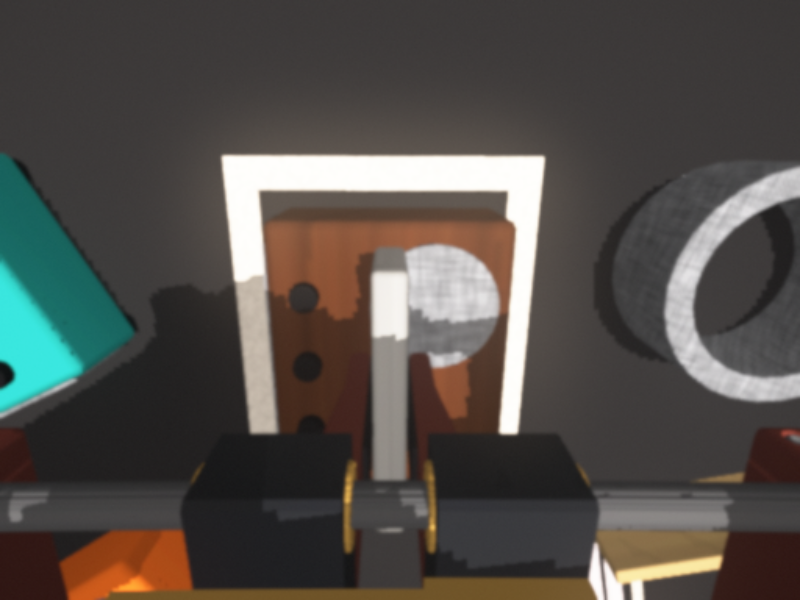

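The picture shows the amp inside the tape. The outer tape corners are at (222,156) and (545,156), the inner ones at (260,191) and (508,191), and the amp's top edge is from (267,222) to (514,222).

Run:
```python
from h import *
p=np.load('pics/w4.npy',allow_pickle=True).item(); f=512/800
A=lambda u,v,z:at(p,u*f,v*f,z)[:2]
def c(a,b,h):
    d=(b-a)/np.linalg.norm(b-a); n=np.array([d[1],-d[0]]); return (a+b)/2+n*h, np.arctan2(d[1],d[0]), np.linalg.norm(b-a)
mo=c(A(222,156,0),A(545,156,0),.085); mi=c(A(260,191,0),A(508,191,0),.07); am=c(A(267,222,.05),A(514,222,.05),.06)
ab=c(A(275,210,.003),A(503,210,.003),.06)
print(mo,mi,am)
th=mo[1]; e=am[0]-(mo[0]+mi[0])/2; print('amp in mark', np.array([[np.cos(th),np.sin(th)],[-np.sin(th),np.cos(th)]])@e)
```

```text
(array([0.46807879, 0.31832436]), np.float64(-0.14967840867307056), np.float64(0.1510352497642182)) (array([0.46809565, 0.31739395]), np.float64(-0.14977059979717874), np.float64(0.11870905201128573)) (array([0.47135934, 0.31938271]), np.float64(-0.14993044302387937), np.float64(0.09424340501278594))
amp in mark [0.00300834 0.00199446]
```

Within about 3 mm and square to the tape. Releasing and rising.

servo_tool --deltas '[{"xyz": [0,0,0],"rot": [0,0,0],"fingers": 120},{"xyz": [0,0,0],"rot": [0,0,0],"fingers": 120},{"xyz": [0,0,0],"rot": [0,0,0],"fingers": 120},{"xyz": [0,0,2],"rot": [0,0,0],"fingers": 120},{"xyz": [0,0,6],"rot": [0,0,0],"fingers": 120},{"xyz": [0,0,10],"rot": [0,0,0],"fingers": 120},{"xyz": [0,0,13],"rot": [0,0,0],"fingers": 120},{"xyz": [0,0,13],"rot": [0,0,0],"fingers": 120}]'

```text
t: 9.8
tool_pos: [0.4722, 0.3191, 0.1996]
eef_rot: [0.759, 0.651, 0.003, -0.0]
contact_force: [-0.2, 0.9, 1.0]
grip_width: 0.0468
grasp_force: 0.0
```

Run:
```python
from h import *
st(); o,p=wrist(); np.save('pics/w5.npy',p,allow_pickle=True)
s=capture('scene')
im=np.hstack([cv2.resize(p['image'],(400,300)),cv2.resize(s['image'][150:300,130:330],(400,300))])
cv2.imwrite('pics/w5.png',im[:,:,::-1])
```

```text
t 9.8 tcp [0.4722 0.3191 0.1996] ty -0.153 tilt 0.007 F [-0.2  0.9  1. ] w 0.0468 g 0.0 q7 -0.66
```

View pics/w5.png

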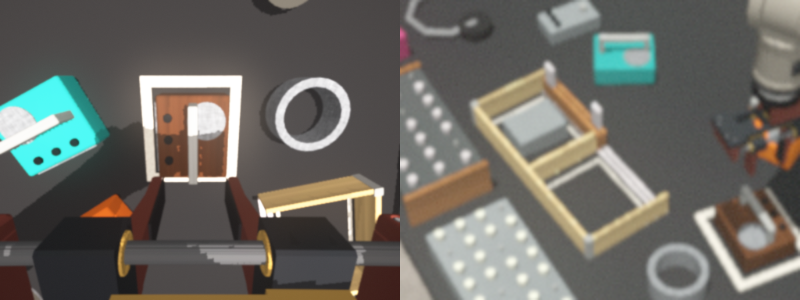

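The amp stands centred in the tape at (190,130) in the left half. The left panel is slid fully over the right one, which is still shut, and the gripper is clear.

```bash
python3 -c "
from bench import workorder; print(workorder.finish_job())"
```

```text
the job is handed in; nothing more can be done
None
```

The job is handed in: the left panel is open about 170 mm, the right panel is still shut, and the amp stands squarely inside the tape about 3 mm off centre by my measurement, released; the judge's verdict was not shown.

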